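# Draw out the board pointer until it locks

## Task

Get the telescoping board pointer ready for the lesson: draw out the one with the ball on its end until its lock button clicks out, then let go of it. Leave the hook-ended map pole in the matching rest as it is.

Things in the scene. Friction and masses are not known exactly. Their poses are not given: they have to be found in the camera images.
- pointer_grip (a point): Centre of the dark round collar (20 mm thick, 40 mm long) to pinch on the board pointer's rod, 59 mm above the table, 45 mm free below. z up; x level, from collar back into the tube, so drawing out is along -x. The 16 mm steel rod leaves a grey tube (24 mm thick, 190 long; mouth 35 mm from this point when closed) in a fixed wooden rest. Beyond the collar: a 30 mm ball, its centre 33 mm away.
- pointer_rod (a joint): How far the pointer's rod is drawn out, in m: 0 is fully closed; it starts between 0 and 0.02. The lock button clicks out at 0.073 and the rod comes to a solid stop at 0.077. It slides stiffly (about 4 to 6 N of pull) and stays where it is left.
- pointer_button (a joint): The pointer's steel lock button, 8 mm across, which rides on the rod inside the tube: 0 m while hidden under the tube wall, 0.006 when sprung out on top of the tube, at the small dark hole 25 mm behind its mouth. Once out it keeps the rod from sliding back; pressing it down would unlock it.
- pole_grip (a point): The same point, same axes, on the map pole, to be left as it is. Rest, tube, collar and button match the pointer's, but its rod ends in a level open hook of 8 mm wire, 50 mm long, instead of a ball. The two rests stand left and right on a 4 mm mat, mouths toward the robot, turned up to 0.4 rad from its x direction; either tool may be in either place.

How it is judged:
At the end, for the whole second after the job is handed in: The pointer's rod is drawn out at least 70 mm and its lock button stands out by more than 4 mm, the rod is at rest, and the map pole's collar is within 12 mm of where it started (value of joint pointer_rod above 0.07 m and value of joint pointer_button above 0.004 m and velocity of joint pointer_rod between -0.01 and 0.01 m/s and distance of pole_grip from where it was at the start of the episode below 0.012 m); the robot touches nothing.
It fails at once if the hook-ended map pole is drawn out or pushed in by more than 12 mm (distance of pole_grip from where it was at the start of the episode above 0.012 m).
It also fails if it takes over 32 s, if anything falls off the work surface, if the arm or the gripper's body presses on something with over 40 N, if the wrist force passes 120 N, or if a joint passes its speed limit or range.

## Robot

A 6-joint arm with a two-finger parallel gripper is mounted at the origin on the work surface. World frame = base frame: x ahead of the robot, y to its left, z up, the work surface at z = 0. Lengths are in m, angles in rad, forces in N, time in s.
With the tool pointing down it reaches from about 0.3 to 0.875 m from the base axis. Payload 6.4 kg.
Tool frame: the origin (TCP) lies midway between the tips of the shut fingers; the grasp point (between the pads) lies 19 mm behind it; z points along the fingers, y is the direction in which the jaws open and shut (so a half turn about z gives the same grasp; the last joint's range is limited). The gripper opens to 85 mm and grips with 20 to 120 N. Pads are 22 mm wide; open, the fingers measure 114 mm over their backs; the gripper's body (76 mm by 85 mm) begins 54 mm behind the grasp point. The pads swing forward as they close: fully open they stand 13 mm farther back than shut.
Start: joints at [0.934, 0.181, 1.607, -0, 1.354, -0.206], TCP at [0.24, 0.522, 0.231] pointing down, gripper open.
Joint ranges: [-2.99, 2.99], [-0.89, 2.07], [0.3, 2.58], [-1.14, 4.28], [0, 2.63], [-3.12, 3.12]. Speed limits (rad/s): [2.57, 2.57, 3.01, 3.14, 3.14, 3.14].

## Interface

Orientations are given as a unit quaternion [w, x, y, z].
In Python, from bench import read_state, get_image, calibration, close_job gives the robot as it stands.
- The arm moves only by the shell command python3 -m pendant 'ROWS'. ROWS is a JSON object of lists of equal length, an entry for each row: "linear": the shift along the tool's x, y, z in cm, a list of three; "yaw": the turn about the tool's z in rad; "claw": the finger opening in cm, from 0 to 8.54. In form: {"linear": [[tx, ty, tz], ...], "yaw": [yaw, ...], "claw": [claw, ...]}. A call has 1 to 12 rows; each row shifts and turns the commanded pose from where the row before left it, along the tool's axes as they then stand; what a row does not reach is not made up. A row lasts 1/12 s, in which the tool goes at most 41.7 mm and 7.16 degrees, less where a joint would pass 70% of its speed; a pose out of reach is approached as far as the arm can. A call is refused whole if a number of a shift passes 4.17 or a number of a turn 0.125, either way. A call with a gripper value outside its range is refused whole. The fingers move at their own pace and stop on an object; the grip force is fixed at half the most. Time passes only in rows, so rows that do not move let the fingers close. It gives the time, the measured TCP pose, the force and the opening at its end, in the units of the state.
- read_state(): the state, without advancing time (a new reading comes with each control period).
- get_image(name): name is "scene" or "top" or "wrist"; returns (picture, depth): 400x640x3 uint8, red, green, blue; 400x640 float32, m along the optical axis (not along the pixel's ray), 0 where there is no reading.
- calibration(name): a dict with "camera_matrix" (3x3 intrinsics, pixels), "dist_coeffs" ([k1, k2, p1, p2, k3] as OpenCV has them; the pictures are not rectified), "position" and "rotation" of the camera in the world; the wrist camera has in their place "mount" (4x4, takes a point from camera to tool coordinates, whose origin is the TCP and whose axes are the flange's). Camera axes: x right, y down, z forward; pixel columns grow to the right and rows downward; lengths in m; the calibration is good to about 2 mm. A picture is of the moment at which its call begins: read the wrist's pose just before it. calibration takes no time and is no camera call.
- close_job(): hands the job in, once; it reports no verdict.
The state is a dict: "t": time; "joint_pos": joint angles; "qvel": joint speeds; "effort": joint torques, N m; "position": TCP position; "ee_rot": TCP orientation; "contact_force": force on the tool from outside, world axes, zero at the start; "wrist_torque": the same for the moment, N m; "finger_gap": finger opening in m.
Only numpy, scipy, OpenCV 4.12 (cv2) and the standard library are available. Lean on these libraries where they do the work, as an engineer would, in place of code of your own. Each camera call takes 0.05 s, during which the arm holds its last target. There are 200 camera calls.

## Working session

There is one attempt and no reset: what is moved stays moved. The work goes in short steps, Python scripts to look and compute and a shell command to move; the robot and the scene stay as the last step left them, time stands still between calls to the robot, and variables do not carry over. Pictures are saved under pics/ and viewed, about 8 in all and at most 12, crops included, and the job is handed in when it is done.

```bash
mkdir -p pics
cat > h.py <<'E'
import numpy as np, cv2
from bench import *
from scipy.spatial.transform import Rotation as R
def T_of(name,s=None):
    c=calibration(name)
    if name=="wrist":
        q=s["ee_rot"];T=np.eye(4);T[:3,:3]=R.from_quat([q[1],q[2],q[3],q[0]]).as_matrix();T[:3,3]=s["position"]
        return T@np.array(c["mount"])
    T=np.eye(4);r=np.array(c["rotation"])
    T[:3,:3]=r if r.shape==(3,3) else R.from_quat(np.roll(r,-1)).as_matrix()
    T[:3,3]=c["position"];return T
def cloud(name,fn=None):
    s=read_state();im,d=get_image(name);c=calibration(name)
    h,w=d.shape;uv=np.stack(np.meshgrid(np.arange(w),np.arange(h)),-1).reshape(-1,1,2).astype(np.float64)
    n=cv2.undistortPoints(uv,np.array(c["camera_matrix"],float),np.array(c["dist_coeffs"],float)).reshape(h,w,2)
    P=np.dstack([n*d[...,None],d]);T=T_of(name,s);P=P@T[:3,:3].T+T[:3,3];P[d==0]=np.nan
    if fn: cv2.imwrite(fn,im[...,::-1])
    return im,d,P
E
python3 - <<'E'
from h import *
s=read_state();print(s["t"],s["position"],s["ee_rot"],s["contact_force"])
for n in("top","scene"):
    im,d,P=cloud(n,f"pics/{n}.png");np.save(f"{n}P.npy",P)
    print(n,T_of(n)[:3,3])
E
```

```text
0.0 [0.23975739 0.52202607 0.23036543] [-3.71445487e-04  2.13731338e-01  9.76892078e-01 -8.03147556e-04] [-0.3598466   0.48270394  0.14638986]
top [ 0.4687235  -0.0190823   0.82288639]
scene [ 1.14523434 -0.20135759  0.51612128]
```

View pics/top.png

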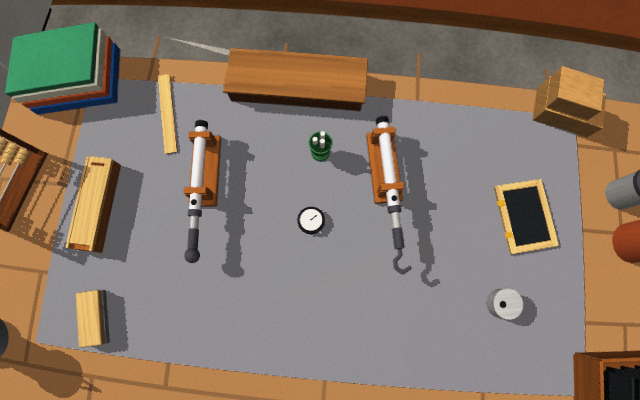

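The top view shows the ball pointer on the left (ball at (192,255), collar at about (193,240), mouth at about (195,212)). The hook pole is on the right (collar at about (398,238)).

Run:
```python
from h import *
P=np.load("topP.npy")
for u,v in [(192,255),(193,248),(193,240),(193,232),(194,220),(195,212),(194,203),(198,160),(200,130),(398,238),(311,220),(205,260)]: print(u,v,P[v,u].round(4))
# rod/tube axis: pts in window
q=P[120:265,180:215].reshape(-1,3); 
for lo,hi in((.055,.1),):
    m=(q[:,2]>lo)&(q[:,2]<hi);a=q[m]
    for x in np.arange(a[:,0].min(),a[:,0].max(),.012):
        b=a[(a[:,0]>=x)&(a[:,0]<x+.012)]
        if len(b):print(round(x,3),len(b),np.median(b[:,1]).round(4),(np.ptp(b[:,1])).round(3),b[:,2].max().round(4))
```

```text
192 255 [0.5067 0.2361 0.0762]
193 248 [0.5208 0.239  0.0683]
193 240 [0.5362 0.2408 0.0701]
193 232 [0.552  0.2438 0.0687]
194 220 [0.5761 0.246  0.0674]
195 212 [0.5912 0.2444 0.0736]
194 203 [0.6093 0.2498 0.0723]
198 160 [0.7    0.2576 0.0691]
200 130 [0.7645 0.2633 0.0722]
398 238 [ 0.5769 -0.1573  0.0702]
311 220 [0.6053 0.0165 0.0214]
205 260 [0.5027 0.2308 0.006 ]
0.493 72 0.238 0.023 0.0779
0.505 87 0.2371 0.026 0.078
0.517 65 0.2408 0.022 0.0734
0.529 61 0.2416 0.019 0.0722
0.541 65 0.2434 0.019 0.0737
0.553 57 0.2438 0.02 0.0716
0.565 51 0.2458 0.016 0.0711
0.577 74 0.2461 0.025 0.0759
0.589 78 0.2462 0.025 0.0761
0.601 74 0.2479 0.024 0.0753
0.613 71 0.2483 0.022 0.0754
0.625 154 0.2511 0.048 0.0764
0.637 103 0.2494 0.048 0.0764
0.649 71 0.2525 0.023 0.0753
0.661 69 0.2533 0.023 0.0742
0.673 67 0.2535 0.023 0.0743
0.685 69 0.2567 0.024 0.0762
0.697 65 0.2565 0.022 0.0743
0.709 68 0.2583 0.024 0.0738
0.721 65 0.2595 0.022 0.0745
0.733 72 0.2609 0.034 0.0757
0.745 146 0.2603 0.045 0.0758
0.757 85 0.2618 0.044 0.0754
0.769 68 0.2628 0.025 0.0766
0.781 37 0.262 0.022 0.0751
```

```bash
python3 -m pendant '{"linear":[[0,0,0],[0,0,0],[0,0,0],[0,0,0],[0,0,0]],"yaw":[-0.106,-0.106,-0.106,-0.106,-0.105],"claw":[8.5,8.5,8.5,8.5,8.5]}'
python3 -m pendant '{"linear":[[-2.24,-2.57,0.67],[-2.24,-2.57,0.67],[-2.24,-2.57,0.67],[-2.24,-2.57,0.67],[-2.24,-2.57,0.67],[-2.24,-2.57,0.67],[-2.24,-2.57,0.67],[-2.24,-2.57,0.67],[-2.24,-2.57,0.67],[-2.24,-2.57,0.67],[-2.24,-2.57,0.67],[-2.24,-2.57,0.67]],"yaw":[0,0,0,0,0,0,0,0,0,0,0,0],"claw":[8.5,8.5,8.5,8.5,8.5,8.5,8.5,8.5,8.5,8.5,8.5,8.5]}'
python3 -m pendant '{"linear":[[0,0,0],[0,0,0],[0,0,0]],"yaw":[0,0,0],"claw":[8.5,8.5,8.5]}'
python3 - <<'E'
from h import *
im,d,P=cloud("wrist","pics/w1.png");np.save("wP.npy",P)
s=read_state();q=s["ee_rot"];M=R.from_quat(np.roll(q,-1)).as_matrix()
print(s["position"],M.round(3).tolist(),s["joint_pos"])
L=(P-s["position"])@M
m=(P[...,2]>.062)&(P[...,2]<.1)&(abs(L[...,1])<.03)
a=L[m];w=P[m]
for x in np.arange(-.1,.08,.006):
    k=(a[:,0]>=x)&(a[:,0]<x+.006);b=a[k]
    if len(b)>5:print(x.round(3),len(b),((b[:,1].max()+b[:,1].min())/2).round(4),np.ptp(b[:,1]).round(4),np.percentile(w[k][:,2],98).round(4))
E
```

```text
t: 0.52
position: [0.2399, 0.5222, 0.2307]
ee_rot: [-0.0, -0.052, 0.999, -0.0]
contact_force: [-0.3, -0.7, 0.3]
finger_gap: 0.0848
t: 1.52
position: [0.5386, 0.2405, 0.1501]
ee_rot: [-0.0, -0.049, 0.999, -0.0]
contact_force: [0.5, 0.1, 1.4]
finger_gap: 0.0852
t: 1.77
position: [0.5373, 0.2419, 0.1504]
ee_rot: [-0.001, -0.049, 0.999, 0.0]
contact_force: [-0.4, 0.5, -0.4]
finger_gap: 0.0849
[0.53701813 0.24250174 0.15066105] [[-0.995, -0.099, -0.001], [-0.099, 0.995, 0.0], [0.001, 0.0, -1.0]] [ 2.22705593e-01  2.94741064e-01  1.64022178e+00  3.42234215e-04
  1.20751985e+00 -1.44690970e+00]
-0.1 405 0.001 0.0459 0.0716
-0.094 190 0.0009 0.0444 0.071
-0.088 134 0.0009 0.0215 0.0708
-0.082 127 0.0008 0.0214 0.0718
-0.076 145 0.0009 0.0213 0.0718
-0.07 143 0.0014 0.0221 0.0711
-0.064 131 0.0018 0.0246 0.0721
-0.058 173 0.0018 0.0245 0.0723
-0.052 196 0.0018 0.0244 0.0719
-0.046 98 0.0013 0.0144 0.0674
-0.04 105 0.0013 0.0143 0.0677
-0.034 101 0.0013 0.0142 0.0677
-0.028 96 0.0013 0.0175 0.0685
-0.022 139 0.0017 0.0184 0.069
-0.016 132 0.0013 0.0174 0.0696
-0.01 140 0.0017 0.0182 0.0693
-0.004 144 0.0017 0.0181 0.0691
0.002 145 0.0017 0.018 0.069
0.008 152 0.0017 0.0178 0.0691
0.014 136 0.0017 0.0209 0.07
0.02 199 0.0021 0.0266 0.0733
0.026 261 0.0021 0.0283 0.0742
0.032 257 0.0021 0.0281 0.0734
0.038 143 0.0021 0.0213 0.0705
```

View pics/w1.png

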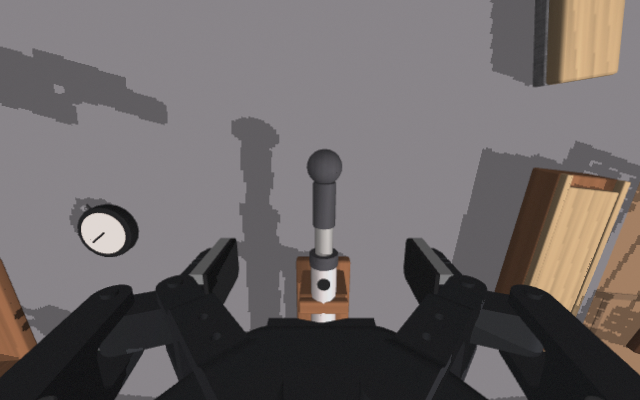

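The wrist view confirms the ball-ended pointer under the tool: ball at (324,166), collar at (324,205), mouth at (323,258). In the tool frame the collar is at x≈-4 mm and y≈+2 mm. The rod looks drawn out about 8 mm already.

```bash
python3 -m pendant '{"linear":[[-0.4,0.2,1.9],[0,0,1.9],[0,0,1.9],[0,0,1.9],[0,0,1.9],[0,0,1.9],[0,0,0],[0,0,0]],"yaw":[0,0,0,0,0,0,0,0],"claw":[8.5,8.5,8.5,8.5,8.5,8.5,8.5,8.5]}'
python3 -m pendant '{"linear":[[0,0,0],[0,0,0],[0,0,0],[0,0,0],[0,0,0],[0,0,0],[0,0,0],[0,0,0],[0,0,0],[0,0,0],[0,0,0],[0,0,0]],"yaw":[0,0,0,0,0,0,0,0,0,0,0,0],"claw":[6,4,1.5,1.5,1.5,1.5,1.5,1.5,1.5,1.5,1.5,1.5]}'
```

```text
t: 2.48
position: [0.54, 0.2452, 0.0364]
ee_rot: [-0.001, -0.05, 0.999, -0.0]
contact_force: [0.1, 0.3, 1.2]
finger_gap: 0.085
t: 3.48
position: [0.542, 0.245, 0.0377]
ee_rot: [0.0, -0.049, 0.999, 0.001]
contact_force: [-2.1, 4.0, 6.1]
finger_gap: 0.0183
```

```bash
python3 -m pendant '{"linear":[[0.5,0,0],[0.6,0,0],[0.6,0,0],[0.6,0,0],[0.6,0,0],[0.6,0,0],[0.6,0,0],[0.6,0,0],[0.6,0,0],[0.5,0,0],[0,0,0],[0,0,0]],"yaw":[0,0,0,0,0,0,0,0,0,0,0,0],"claw":[1,1,1,1,1,1,1,1,1,1,1,1]}'
python3 - <<'E'
from h import *
im,d,P=cloud("wrist","pics/w2.png");print(read_state()["contact_force"])
E
```

```text
t: 4.48
position: [0.485, 0.2397, 0.0378]
ee_rot: [0.002, -0.049, 0.999, 0.001]
contact_force: [0.5, 6.3, 2.5]
finger_gap: 0.0183
[1.26773278 5.02254814 3.43031429]
```

View pics/w2.png

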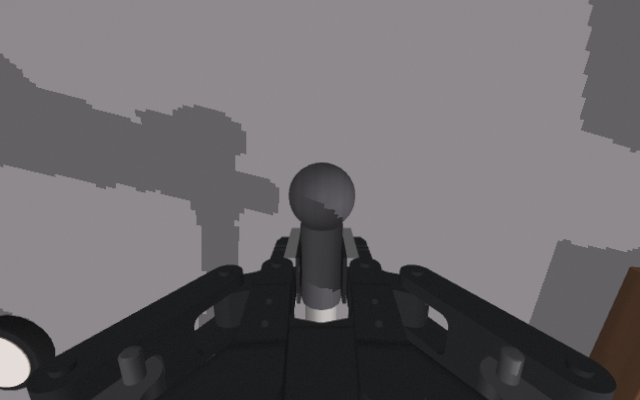

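The collar sits squarely between the pads, with the ball at (321,195). It has moved 57 mm with the gripper. I'll go on in small steps and watch the pull force.

```bash
python3 -m pendant '{"linear":[[0.2,0,0],[0.2,0,0],[0.2,0,0],[0.2,0,0],[0,0,0]],"yaw":[0,0,0,0,0],"claw":[1,1,1,1,1]}'
python3 -m pendant '{"linear":[[0.2,0,0],[0.1,0,0],[0,0,0]],"yaw":[0,0,0],"claw":[1,1,1]}'
python3 - <<'E'
from h import *
im,d,P=cloud("top","pics/t2.png");print(read_state()["contact_force"])
cv2.imwrite("pics/t2c.png",cv2.resize(im[170:310,130:270,::-1],None,fx=4,fy=4,interpolation=2))
E
```

```text
t: 4.95
position: [0.4773, 0.239, 0.0378]
ee_rot: [0.002, -0.049, 0.999, 0.001]
contact_force: [1.8, 6.7, 1.1]
finger_gap: 0.018
t: 5.2
position: [0.4772, 0.239, 0.0379]
ee_rot: [0.005, -0.049, 0.999, 0.002]
contact_force: [13.3, 8.2, -9.8]
finger_gap: 0.0183
[13.20134419  9.09662874 -9.24147819]
```

View pics/t2c.png

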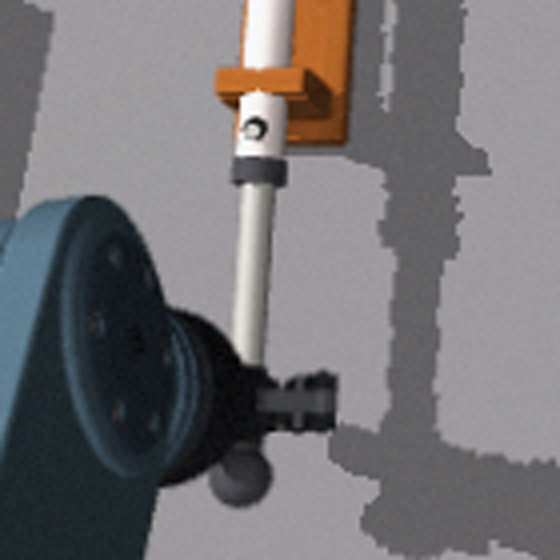

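The hole at about (255,128) in the crop now shows a bright button, and the position stalled as the force jumped to 13 N, so the rod is at its stop. I'll ease off, open and rise clear.

```bash
python3 -m pendant '{"linear":[[-0.2,0,0],[0,0,0],[0,0,0],[0,0,0],[0,0,0],[0,0,0],[0,0,0],[0,0,0]],"yaw":[0,0,0,0,0,0,0,0],"claw":[1,1,3,5,7,8,8,8]}'
python3 -m pendant '{"linear":[[0,0,-1],[0,0,-2],[0,0,-2],[0,0,-2],[0,0,-2],[0,0,-2],[0,0,-1],[0,0,0],[0,0,0],[0,0,0],[0,0,0],[0,0,0]],"yaw":[0,0,0,0,0,0,0,0,0,0,0,0],"claw":[8,8,8,8,8,8,8,8,8,8,8,8]}'
python3 - <<'E'
from h import *
P0=np.load("topP.npy")
im,d,P=cloud("top","pics/t3.png");print(read_state()["contact_force"])
cv2.imwrite("pics/t3c.png",cv2.resize(im[170:310,130:270,::-1],None,fx=4,fy=4,interpolation=2))
print("pole",P0[238,398],P[238,398],np.nanmedian(abs(P-P0)[225:275,390:412]))
im,d,P=cloud("wrist","pics/w3.png");s=read_state();M=R.from_quat(np.roll(s["ee_rot"],-1)).as_matrix()
L=(P-s["position"])@M
m=(P[...,2]>.062)&(P[...,2]<.1)&(abs(L[...,1])<.03)
a=L[m];w=P[m]
for x in np.arange(-.16,.06,.004):
    k=(a[:,0]>=x)&(a[:,0]<x+.004);b=a[k]
    if len(b)>5:print(x.round(3),np.ptp(b[:,1]).round(4),w[k][:,2].max().round(4),end=' | ')
E
```

```text
t: 5.92
position: [0.4748, 0.2375, 0.0368]
ee_rot: [-0.0, -0.049, 0.999, -0.0]
contact_force: [0.4, 0.3, -0.2]
finger_gap: 0.0799
t: 6.92
position: [0.4741, 0.2375, 0.1555]
ee_rot: [-0.001, -0.049, 0.999, -0.0]
contact_force: [-0.8, -0.3, 0.9]
finger_gap: 0.0802
[-0.65445783 -0.27680809 -0.42706032]
pole [ 0.57692172 -0.1573189   0.07015641] [ 0.57674026 -0.15708707  0.07141878] 0.00029062441258707883
-0.124 0.0236 0.0682 | -0.12 0.0246 0.0733 | -0.116 0.0245 0.073 | -0.112 0.0166 0.0715 | -0.108 0.0137 0.0672 | -0.104 0.0136 0.0676 | -0.1 0.0136 0.0672 | -0.096 0.0135 0.0672 | -0.092 0.0135 0.0672 | -0.088 0.0143 0.0675 | -0.084 0.0133 0.0678 | -0.08 0.0143 0.0677 | -0.076 0.0142 0.0675 | -0.072 0.0142 0.0681 | -0.068 0.0141 0.0678 | -0.064 0.014 0.067 | -0.06 0.014 0.0676 | -0.056 0.0139 0.0674 | -0.052 0.0138 0.0675 | -0.048 0.0138 0.0677 | -0.044 0.0137 0.0678 | -0.04 0.0137 0.0672 | -0.036 0.0136 0.0677 | -0.032 0.0136 0.0673 | -0.028 0.0135 0.0673 | -0.024 0.0161 0.0689 | -0.02 0.0178 0.0697 | -0.016 0.0178 0.0697 | -0.012 0.0177 0.0693 | -0.008 0.0177 0.0694 | -0.004 0.0175 0.0696 | 0.0 0.0175 0.0698 | 0.004 0.0174 0.0693 | 0.008 0.0173 0.0692 | 0.012 0.0173 0.0698 | 0.016 0.0172 0.0689 | 0.02 0.0239 0.0719 | 0.024 0.0272 0.0739 | 0.028 0.028 0.0747 | 0.032 0.0279 0.0742 | 0.036 0.026 0.0738 | 0.04 0.0218 0.0715 | 0.044 0.0125 0.0655 |
```

View pics/t3c.png

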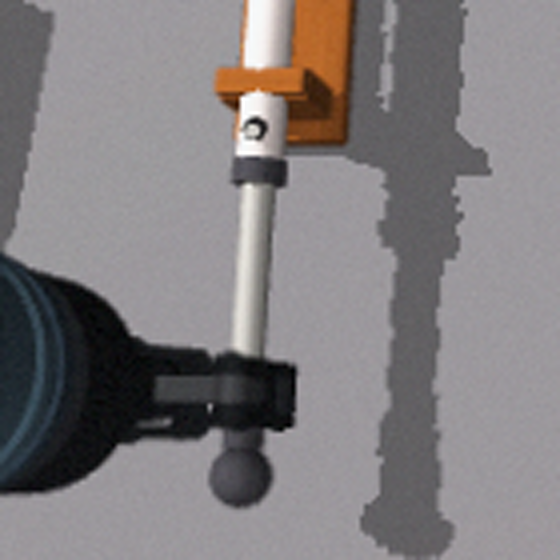

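View pics/w3.png

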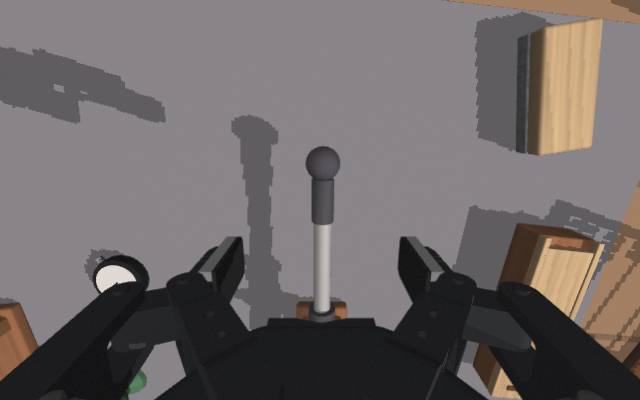

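Both views show the pointer released with about 72–74 mm drawn out, and the steel button showing in the hole at (255,128) of the crop. The gripper is clear, 80 mm above the rod. The hook pole has not moved.

```bash
python3 -c "
from bench import *
print(close_job())"
```

```text
the job is handed in; nothing more can be done
None
```

I drew the ball-ended pointer out to its solid stop, let go of it, and handed the job in at about 7 s of the 32 s allowed.

- **Pull:** the arm stalled at the stop with the force rising to about 13 N. I then eased off, opened the fingers and rose about 12 cm clear.
- **Rod:** the last wrist depth picture put the collar about 107 mm from the tube mouth. That is about 72 mm drawn out, give or take a few mm, just under the 73 mm click point but consistent with the stop having been reached.
- **Lock button:** bright steel now shows in the hole that was dark before. I did not measure how far it stands out.
- **Map pole:** the depth in its area changed by about 0.3 mm (median), so it was not moved.
- **Contact:** the force reading was near zero once the gripper was clear.

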